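# Clamp a wooden block against a stop pin with a one-hand bench clamp

### The arm

A 6-joint arm with a two-finger parallel gripper is mounted at the origin on the work surface. World frame = base frame: x ahead of the robot, y to its left, z up, the work surface at z = 0. Lengths are in m, angles in rad, forces in N, time in s.
With the tool pointing down it reaches from about 0.4 to 0.825 m from the base axis. Payload 7 kg.
Tool frame: the origin (TCP) lies on the centre line of the jaws, within the pads' length; the fingertips stand 11 mm ahead of it and the grasp point (between the pads) lies 8 mm behind it; z points along the fingers, y is the line along which they close (so a half turn about z gives the same grasp; the last joint's range is limited). The gripper opens to 88 mm and grips with 3 to 60 N. Pads are 19 mm wide; open, the fingers measure 130 mm over their backs; the gripper's body (78 mm by 193 mm) begins 47 mm behind the grasp point.
Start: joints at [1.433, 0.359, 0.012, 0, -1.224, -0.288], TCP at [0.279, 0.615, 0.238] pointing down, gripper open.
Joint ranges: [-3.07, 3.07], [-1.43, 2.12], [-1.02, 1.25], [-3.03, 1.67], [-3.05, -0], [-3.03, 3.03]. Speed limits (rad/s): [2.39, 2.39, 3.01, 3.14, 3.14, 3.14].

### API

Orientations are given as a rotation vector (axis times angle).
In Python, from rig import manip gives the robot as it stands. Calls block until the motion is done:
- manip.goto(position, orientation): joint-space move of the TCP to a pose.
- manip.movel(position, velocity=0.15, orientation=None, max_force=None): straight line of the TCP; orientation=None keeps the orientation; velocity is the mean speed in m/s. With max_force (N) it stops when the force on the tool has changed by that much, and returns True; else False.
- manip.set_joints(angles): joint-space move.
- manip.gripper_to(opening, grasp_force=None): opening from 0.0 (shut) to 1.0 (fully open); grasp_force is the grip in N (None keeps the last); returns when the fingers have stopped.
- manip.pause(seconds).
- manip.inverse_kinematics(position, orientation): joint angles nearest the present ones, or None.
- manip.state(): the state.
- manip.capture(name): name is "scene" or "top" or "wrist"; returns a dict with "color" (480x640x3 uint8, blue, green, red), "K" (3x3 intrinsics, pixels), "position" and "orientation" of the camera in the world. Camera axes: x right, y down, z forward; pixel columns grow to the right and rows downward; lengths in m; the calibration is good to about 2 mm. The wrist camera is an equidistant fisheye: a pixel r from the principal point sees the ray r / f radians off the axis. A picture is of the moment at which its call begins. There is no depth.
A pose or a line that the arm cannot do raises manip.PlanningError and nothing moves.
- manip.hand_in(): hands the job in; it is judged then, once.
Trained networks look in the newest picture that a camera, given by its name, has taken for a name from the list of things; names that differ only in an ending like _2 or _b are one class to them, and where a whole thing is asked for, a point or a joint stands for the part that bears it (a point fixed in the world has none). Each returns a list of dicts, best first, with "confidence" (0 to 1); they miss things now and then, are a little off and sometimes report something else, mostly with a low value. They report only what shows in the picture. A call takes as long as a camera call. They do not tell look-alikes from the thing itself.
- manip.recognise(target, camera): "at" ([column, row] as shares, 0 to 1, of the picture: columns of its width, rows of its height, amid what is visible of it).
- manip.spot_point(target, camera): "at" ([column, row] as shares, 0 to 1, of the picture: columns of its width, rows of its height: a listed point, or the origin of a listed thing).
The state is a dict: "time_s": time; "joints": joint angles; "qd": joint speeds; "effort": joint torques, N m; "tool_pos": TCP position; "eef_rot": TCP orientation; "force": force on the tool from outside, world axes, zero at the start; "torque": the same for the moment, N m; "grip_width": opening from 0.0 (shut) to 1.0 (fully open); "grip_force": force on a finger pad.
Only numpy, scipy, OpenCV 4.12 (cv2) and the standard library are available. Lean on these libraries where they do the work, as an engineer would, in place of code of your own. Each camera call takes 0.05 s, during which the arm holds its last target. There are 200 camera calls.

### The job

Take the steel pin with the round knob from the rack and drop it fully into the hole in the clamp's steel plate, then pump the clamp's trigger against its handle until the jaw has pushed the wooden block up against the pin and holds it firmly, with the sprung rubber pad clearly pressed in, about half way, and never all the way in, so that the soft wood is not crushed. Move the jaw and the block by the trigger only, without touching them, and leave the other things where they are. Finish holding: keep the trigger squeezed with the gripper, do not let go.

Things in the scene. Friction and masses are not known exactly. Their poses are not given: they have to be found in the camera images.
- clamp: bench clamp screwed to the table (its place varies): board 100 mm wide (x), y from -155 to 175 mm, 30 mm thick; origin on the table under its centre line. The jaw travels along +y to the stop hole. Wood up to y 85, then a flat steel plate with the hole. Two 8 mm high rails guide the block. Grey cheeks (y -130..-45, up to z 85) carry handle and trigger
- hole (a point): centre of the mouth of the stop hole, in the top face (z 30 mm) of the steel plate, at x 0, y 130 of the clamp: 14 mm diameter with a 2 mm chamfer, blind, 26 mm deep, straight down
- handle (a point): fixed black upright handle of the clamp, 22 mm wide (x), 18 mm thick (y), its top 155 mm above the table; this point is on its centre line (x 0, y -100 of the clamp), 140 mm above the table. Its back face is 9 mm to -y of this point
- trigger_roll (a point): centre of the black cross roll (diameter 14 mm, 28 mm long along the clamp's x) at the upper end of the trigger lever: at rest 38 mm to +y of the handle's centre line, 137 mm above the table; squeezed home 18 mm and 140 mm. From the handle's back face to the roll's front: 54 mm at rest, 34 mm squeezed home
- trigger_angle (a joint): trigger angle, rad: 0 at rest, 0.29 squeezed home to the handle (the roll moves 20 mm to -y). It turns about an axis 70 mm above the table, 70 mm below the roll. A return spring (3.4 N at the roll at rest, 5 N home) swings it back when let go. Let it back to rest, then squeeze again: a pump
- jaw_travel (a joint): travel of bar and jaw, m, 0 to 0.060, growing towards the stop hole; starts at 0 to 0.020. A full squeeze drives it at least 6 mm the first time and about 10 mm a pump after that (teeth of 10 mm pitch); when the trigger returns it stays (brake friction 5 N). With the block stopped, a force F on the roll presses the block with about 1.3 x (F - 4 N) - 4.5 N
- pad_face (a point): centre of the flat face of the jaw's black rubber pad (40 mm wide, 32 mm high, centre 51 mm above the table), facing +y of the clamp; at jaw travel 0 and pad not pressed it is at y 30 of the clamp
- pad (a joint): how far the sprung rubber pad is pressed into the jaw, m: 0 free, 0.010 pressed all the way in. Its spring gives 1 N at 0 and 2.5 N more per mm: 8.5 N at 3 mm, 16 N at 6 mm, 25 N at 9.6 mm
- jaw: the moving jaw with its toothed steel bar and rubber pad (frame parallel to the clamp's; it coincides with the clamp's when the travel is 0). Not to be touched
- trigger: the trigger lever with its roll (frame at the lever's axis)
- block: loose softwood block 45 x 50 x 40 mm (x, y, z), 0.12 kg, lying on the board between the rails, between the pad and the stop hole; origin at the centre of its underside. It slides freely along the rails, 0 to 20 mm short of where it would meet the pin. Not to be touched by the robot
- pin: stop pin, 108 mm long in all: steel shank 12 mm diameter with a chamfered foot, round black plastic knob 24 mm diameter and 28 mm high at its top (80 to 108 mm above the foot); origin at the centre of its foot, z along the shank towards the knob. 0.1 kg. Starts upright in one of the three holes of the pin rack (any of the three), its foot 10 mm above the table
- pin_tip (a point): centre of the pin's foot
- rack: dark wooden pin rack screwed to the table, 150 x 50 x 40 mm, three holes 50 mm apart along its x (14 mm wide, 30 mm deep); origin at the centre of its underside
- dowel_a: plain headless wooden dowel, 12 mm diameter, 65 mm long, upright in a rack hole; not needed
- dowel_b: a second dowel like it; not needed
- jar: glass-clear jar, 66 mm diameter, 85 mm high; bystander
- wrench: steel wrench lying on the table; bystander
- screwdriver: screwdriver lying on the table; bystander
- tape: yellow tape measure, 75 x 36 x 58 mm; bystander
- carton: small cardboard box 90 x 130 x 70 mm; bystander
- glue: white bottle, 56 mm diameter, 150 mm high; bystander
Mind the look-alikes: they are no part of the job. What is shaped like the pin but turquoise is not meant.

How it is judged:
By the outcome, as a careful person would: the job done as asked, in the order asked, and still so for the second after the job is handed in, while the arm keeps its last pose, push and grip.
It also fails if it takes over 72 s, if anything falls off the work surface, if the arm or the gripper's body presses on something with over 40 N, if the wrist force passes 120 N, or if a joint passes its speed limit or range.

## Working session

There is one attempt and no reset: what is moved stays moved. The work goes in short steps, each a Python script; the robot and the scene stay as the last script left them, time stands still between calls to the robot, and variables do not carry over. Pictures are saved under pics/ and viewed, at most 10 in all, crops included, and the job is handed in when it is done.

```bash
ls; mkdir -p pics; cat > h.py <<'E'
import numpy as np, cv2
from scipy.spatial.transform import Rotation as R
from rig import manip
def rot(o):
    o=np.array(o); 
    return o if o.shape==(3,3) else (R.from_rotvec(o) if o.shape==(3,) else R.from_quat(o)).as_matrix()
def ray(c,at,fish=False):
    K=np.array(c["K"]);u=at[0]*640;v=at[1]*480
    a=np.array([(u-K[0,2])/K[0,0],(v-K[1,2])/K[1,1]])
    if fish:
        r=np.linalg.norm(a)+1e-12; d=np.r_[a/r*np.sin(r),np.cos(r)]
    else: d=np.r_[a,1]
    d=rot(c["orientation"])@d
    return np.array(c["position"]),d/np.linalg.norm(d)
def onz(c,at,z,fish=False):
    p,d=ray(c,at,fish); return p+d*(z-p[2])/d[2]
def tri(rs):
    A=0;b=0
    for p,d in rs:
        M=np.eye(3)-np.outer(d,d);A=A+M;b=b+M@p
    x=np.linalg.solve(A,b); return x,[np.linalg.norm((np.eye(3)-np.outer(d,d))@(x-p)) for p,d in rs]
def proj(c,X):
    q=rot(c["orientation"]).T@(np.array(X)-np.array(c["position"]));K=np.array(c["K"])
    return K[0,0]*q[0]/q[2]+K[0,2],K[1,1]*q[1]/q[2]+K[1,2]
E
python3 - <<'E'
from h import *
np.set_printoptions(precision=4,suppress=True)
C={n:manip.capture(n) for n in("scene","top","wrist")}
for n,c in C.items():
    cv2.imwrite(f"pics/{n}0.png",c["color"]);print(n,c["position"],c["orientation"],np.array(c["K"]).ravel())
for t in("hole","handle","trigger_roll","pad_face","pin","pin_tip","rack","clamp","block","dowel_a"):
    for n in("scene","top","wrist"):
        print(t,n,[(np.round(d["at"][0]*640),np.round(d["at"][1]*480),round(d["confidence"],2)) for d in manip.spot_point(t,n)[:4]])
s=manip.state();print(s["tool_pos"],s["eef_rot"],s["force"],s["time_s"])
E
```

```text
pics
scene [ 1.5029 -0.4372  0.8556] [-1.9054 -1.2205  0.6048] [547.3554   0.     329.4697   0.     547.3554 252.16     0.       0.
   1.    ]
top [0.4166 0.0133 1.4731] [-2.1507  2.1912 -0.1386] [541.0267   0.     322.6429   0.     541.0267 234.9466   0.       0.
   1.    ]
wrist [0.3481 0.5835 0.3844] [ 1.604  -2.4918 -0.3606] [371.6483   0.     324.9418   0.     371.6483 239.4391   0.       0.
   1.    ]
hole scene [(np.float64(389.0), np.float64(249.0), 0.72), (np.float64(478.0), np.float64(263.0), 0.22)]
hole top [(np.float64(243.0), np.float64(251.0), 0.57), (np.float64(446.0), np.float64(263.0), 0.25), (np.float64(447.0), np.float64(243.0), 0.21)]
hole wrist []
handle scene [(np.float64(313.0), np.float64(241.0), 0.62), (np.float64(323.0), np.float64(266.0), 0.36)]
handle top [(np.float64(325.0), np.float64(239.0), 0.55)]
handle wrist []
trigger_roll scene [(np.float64(328.0), np.float64(238.0), 0.53)]
trigger_roll top [(np.float64(309.0), np.float64(239.0), 0.66), (np.float64(166.0), np.float64(288.0), 0.19)]
trigger_roll wrist []
pad_face scene [(np.float64(360.0), np.float6
[... 947 characters left out ...]
 0.19)]
clamp top [(np.float64(290.0), np.float64(247.0), 0.65)]
clamp wrist []
block scene [(np.float64(379.0), np.float64(255.0), 0.91), (np.float64(177.0), np.float64(307.0), 0.64)]
block top [(np.float64(253.0), np.float64(254.0), 0.89), (np.float64(285.0), np.float64(247.0), 0.37)]
block wrist []
dowel_a scene [(np.float64(173.0), np.float64(323.0), 0.44), (np.float64(261.0), np.float64(252.0), 0.24)]
dowel_a top [(np.float64(441.0), np.float64(261.0), 0.58), (np.float64(449.0), np.float64(241.0), 0.57), (np.float64(412.0), np.float64(193.0), 0.56), (np.float64(441.0), np.float64(279.0), 0.44)]
dowel_a wrist []
[0.2788 0.6147 0.2375] [ 3.0706 -0.6638 -0.    ] [0.3299 0.2423 0.6438] 1.65
```

```bash
python3 - <<'E'
import cv2
s=cv2.imread("pics/scene0.png");t=cv2.imread("pics/top0.png")
cv2.imwrite("pics/sc1.png",cv2.resize(s[170:380,80:460],None,fx=2.1,fy=2.1,interpolation=cv2.INTER_CUBIC))
cv2.imwrite("pics/tc1.png",cv2.resize(t[160:340,200:520],None,fx=2.5,fy=2.5,interpolation=cv2.INTER_CUBIC))
E
```

```text
(no output)
```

View pics/sc1.png

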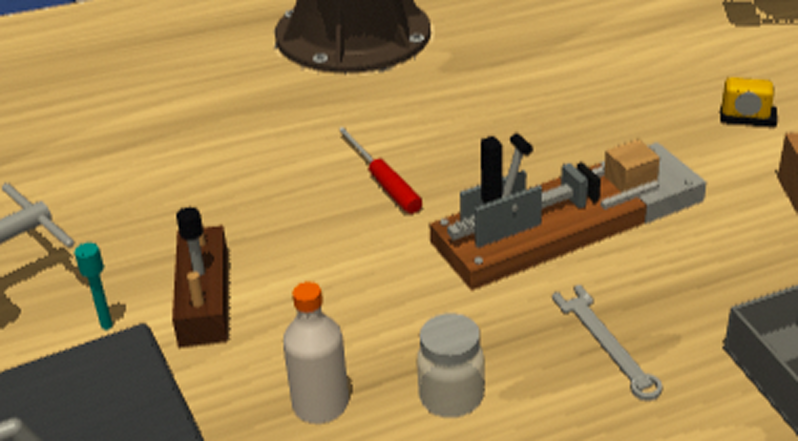

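View pics/tc1.png

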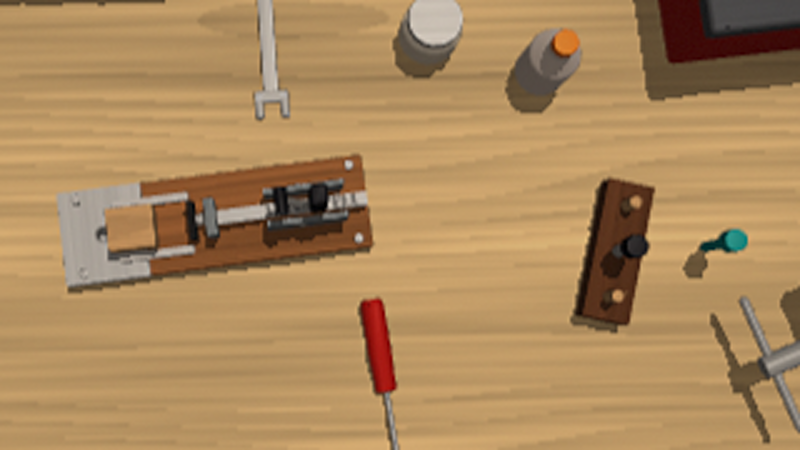

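View pics/top0.png

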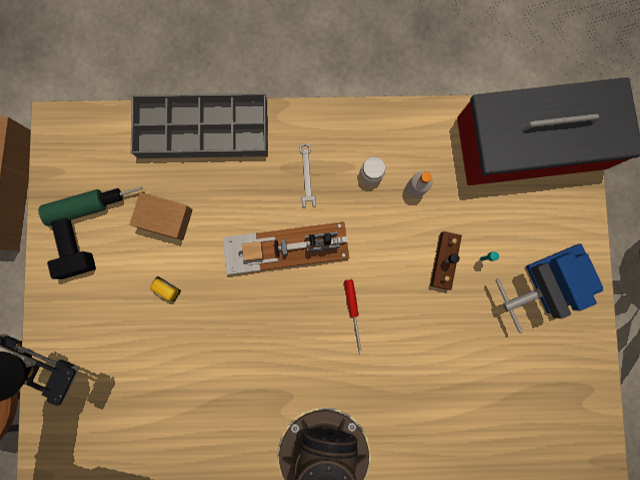

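The picture shows two candidates for the pin:
- Black knob on a steel shank in the middle rack hole: scene about (170,276), top about (454,258).
- Turquoise look-alike standing free beside the rack: top about (494,256), scene about (122,294).

The black-knobbed one in the rack is meant; the enlarged crops confirm this. The clamp's hole end points left in the top view (+y), with the block partly over the plate. Next I compute positions.

```bash
python3 - <<'E'
from h import *
from scipy.optimize import least_squares
np.set_printoptions(precision=4,suppress=True)
T=manip.capture("top");S=manip.capture("scene")
f=lambda u,v:(u/640,v/480)
tc=lambda u,v:f(u/2.5+200,v/2.5+160); sc=lambda u,v:f(u/2.1+80,v/2.1+170)
X,e=tri([ray(T,tc(634,246)),ray(S,sc(190,222))]);print("knob",X,e)
for z in(.104,):print(onz(T,tc(634,246),z),onz(S,sc(190,222),z))
# clamp fit from the board corners and points
obs=[(T,tc(58,192),(.05,.175,.03)),(T,tc(360,155),(.05,-.155,.03)),(T,tc(372,246),(-.05,-.155,.03)),(T,tc(70,290),(-.05,.175,.03)),
 (S,sc(430,235),(-.05,-.155,.03)),(S,sc(475,272),(.05,-.155,.03)),(S,sc(705,185),(.05,.175,.03))]
for t,p in(("hole",(0,.13,.03)),("handle",(0,-.1,.14)),("trigger_roll",(0,-.062,.137))):
    for n,c in(("top",T),("scene",S)):
        d=manip.spot_point(t,n)
        if d: obs.append((c,d[0]["at"],p)); print(t,n,len(obs)-1,d[0]["confidence"])
def W(q,p):
    c,s=np.cos(q[2]),np.sin(q[2]); return np.array([q[0]+c*p[0]-s*p[1],q[1]+s*p[0]+c*p[1],p[2]])
def res(q): return np.concatenate([np.array(proj(c,W(q,p)))-np.array(a)*[640,480] for c,a,p in obs])
r=least_squares(res,[.4,.1,0.1],loss="soft_l1");print(r.x);print(res(r.x).reshape(-1,2))
for p in((0,.13,.03),(0,-.1,.14)):print(W(r.x,p),np.hypot(*W(r.x,p)[:2]))
np.save("clamp.npy",r.x)
for n,c in(("top",T),("scene",S)):
    d=manip.spot_point("rack",n)[0];print("rack",onz(c,d["at"],0))
# rack yaw from dowel tops
print(onz(T,tc(636,203),.075),onz(T,tc(616,297),.075))
E
```

```text
knob [ 0.5045 -0.3398  0.1063] [np.float64(0.0011418033156453528), np.float64(0.0011418033156454957)]
[ 0.5043 -0.3415  0.104 ] [ 0.502  -0.3384  0.104 ]
hole top 7 0.79
hole scene 8 0.86
handle top 9 0.61
handle scene 10 0.66
trigger_roll top 11 0.62
trigger_roll scene 12 0.59
[0.5462 0.0796 0.1185]
[[  -1.466     1.2122]
 [  -0.25     -0.5568]
 [   0.2532   -0.2332]
 [  -1.8507   -0.8881]
 [  -1.4539   -5.9895]
 [  -2.3915   -0.5212]
 [  -0.4021   -2.1617]
 [  -0.1659    1.1858]
 [   2.1472    2.2584]
 [   2.0962    0.1819]
 [  -0.0112    1.0243]
 [-131.3632  -36.4512]
 [  -0.6806    2.5361]]
[0.5308 0.2087 0.03  ] 0.5703521381076893
[ 0.558  -0.0197  0.14  ] 0.5583546796873766
rack [ 0.5069 -0.3357  0.    ]
rack [ 0.5009 -0.3392  0.    ]
[ 0.551  -0.3532  0.075 ] [ 0.4537 -0.3279  0.075 ]
```

```bash
cat >> h.py <<'E'
def ori(a):
    """tool down, closing axis at world angle a; the half-turn with the smaller last joint"""
    y=np.array([np.cos(a),np.sin(a),0]);z=np.array([0,0,-1.]);return R.from_matrix(np.c_[np.cross(y,z),y,z]).as_rotvec()
def best(p,a):
    o=[]
    for k in(0,np.pi):
        q=manip.inverse_kinematics(p,ori(a+k))
        if q is not None:o.append((abs(q[5]),ori(a+k)))
    return min(o,key=lambda t:t[0])[1]
def W(q,p):
    c,s=np.cos(q[2]),np.sin(q[2]); return np.array([q[0]+c*p[0]-s*p[1],q[1]+s*p[0]+c*p[1],p[2]])
E
python3 - <<'E'
from h import *
np.set_printoptions(precision=4,suppress=True)
q=np.load("clamp.npy")
def look(n,names):
    manip.pause(.2);c=manip.capture("wrist");cv2.imwrite(f"pics/w_{n}.png",c["color"])
    for t,z in names:
        for d in manip.spot_point(t,"wrist")[:2]:
            print(n,t,np.round(np.array(d["at"])*[640,480]),round(d["confidence"],2),onz(c,d["at"],z,True))
N=(("hole",.03),("handle",.14),("trigger_roll",.137),("pad_face",.051),("block",.03),("clamp",0))
for n,y in(("a",.13),("b",0.03)):
    p=W(q,(0,y,.30)); manip.goto(p,best(p,q[2])); look(n,N)
p=np.array([.503,-.340,.27]); manip.goto(p,best(p,np.arctan2(.97,.25))); look("c",(("pin_tip",.01),("rack",0),("dowel_a",.01)))
print(manip.state()["joints"],manip.state()["time_s"])
E
```

```text
a hole [324. 199.] 0.94 [0.5313 0.2097 0.03  ]
a hole [326.   0.] 0.64 [ 0.5568 -0.0203  0.03  ]
a handle [374. 343.] 0.69 [0.4688 0.3231 0.14  ]
a pad_face [321. 119.] 0.75 [0.5445 0.1202 0.051 ]
a block [322. 173.] 0.87 [0.5364 0.1795 0.03  ]
a block [321. 118.] 0.43 [0.5452 0.118  0.03  ]
a clamp [324.  90.] 0.96 [0.5466 0.0833 0.    ]
a clamp [324. 176.] 0.51 [0.5337 0.1866 0.    ]
b hole [325. 282.] 0.88 [0.5303 0.2114 0.03  ]
b handle [324.  66.] 0.76 [ 0.5588 -0.0204  0.14  ]
b trigger_roll [324. 118.] 0.61 [0.5531 0.0231 0.137 ]
b trigger_roll [325. 210.] 0.25 [0.5431 0.0997 0.137 ]
b pad_face [322. 210.] 0.85 [0.5443 0.1185 0.051 ]
b pad_face [486.  62.] 0.46 [ 0.384  -0.0748  0.051 ]
b block [324. 257.] 0.88 [0.535  0.1788 0.03  ]
b clamp [323. 173.] 0.73 [0.548 0.084 0.   ]
c pin_tip [239. 228.] 0.86 [ 0.5074 -0.4418  0.01  ]
c pin_tip [330. 202.] 0.82 [ 0.505  -0.3329  0.01  ]
c rack [328. 203.] 0.64 [ 0.5068 -0.3355  0.    ]
c dowel_a [327. 244.] 0.7 [ 0.5509 -0.3479  0.01  ]
c dowel_a [326. 159.] 0.52 [ 0.4568 -0.3249  0.01  ]
[-0.2724  0.229  -0.0951  0.     -1.2467 -1.55  ] 7.55
```

```bash
python3 - <<'E'
import cv2
i=cv2.imread("pics/w_c.png")[110:300,190:430]
cv2.imwrite("pics/wc2.png",cv2.resize(i,None,fx=3,fy=3,interpolation=cv2.INTER_CUBIC))
E
```

```text
(no output)
```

View pics/wc2.png

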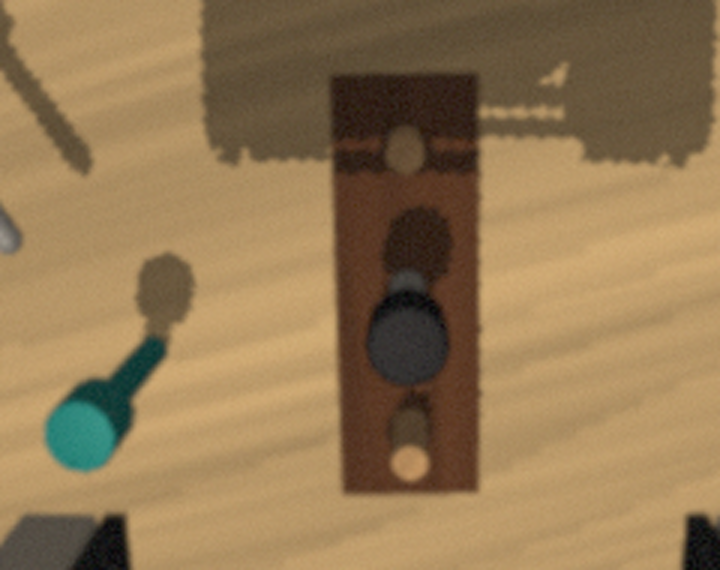

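```bash
python3 - <<'E'
from h import *
np.set_printoptions(precision=4,suppress=True)
q=np.load("clamp.npy");c=manip.capture("wrist")
k=onz(c,(325.7/640,224.7/480),.118,True);print("knob",k)
if np.hypot(*(k[:2]-[.5045,-.3398]))>.008: raise SystemExit("mismatch")
xy=(k[:2]+[.504,-.340])/2
manip.gripper_to(.75)
manip.movel(np.r_[xy,.15]); 
print(manip.movel(np.r_[xy,.100],.08,max_force=8))
manip.gripper_to(0,20); s=manip.state();print(s["grip_width"]*88,s["grip_force"],s["force"],s["tool_pos"])
print(manip.movel(np.r_[xy,.29],.15)); s=manip.state();print(s["grip_width"]*88,s["grip_force"],s["force"])
h=np.array([.531,.2098]);p=np.r_[h,.29]
print(best(p,q[2]))
manip.goto(p,best(p,q[2])); manip.pause(.2)
for n in("wrist","scene","top"):
    c=manip.capture(n);cv2.imwrite(f"pics/held_{n}.png",c["color"])
    for t in("pin_tip","hole"):
        d=manip.spot_point(t,n)
        for e in d[:1]:print(n,t,e["confidence"],onz(c,e["at"],.20 if t=="pin_tip" else .03,n=="wrist"))
print(manip.state()["tool_pos"],manip.state()["time_s"])
E
```

```text
knob [ 0.5019 -0.338   0.118 ]
False
23.53262416828222 20.000042617321014 [0.4415 0.4448 0.8583] [ 0.503 -0.339  0.1  ]
False
23.31001116202587 19.999922811985016 [-0.4494  0.7973 -0.9721]
[ 2.3491 -2.086   0.    ]
wrist pin_tip 0.59 [0.5295 0.2081 0.2   ]
wrist hole 0.71 [0.5295 0.2081 0.03  ]
scene pin_tip 0.67 [ 0.7512 -0.4369  0.2   ]
scene hole 0.89 [0.5042 0.2189 0.03  ]
top pin_tip 0.43 [ 0.4982 -0.3911  0.2   ]
top hole 0.7 [0.5347 0.2055 0.03  ]
[0.531  0.2098 0.29  ] 14.75
```

```bash
python3 - <<'E'
from h import *
np.set_printoptions(precision=4,suppress=True)
h=np.array([.531,.2098])
manip.movel(np.r_[h,.14],.15)
c=manip.capture("wrist");a=c["color"][120:300,230:420];s=manip.capture("scene");b=s["color"][200:290,340:440]
cv2.imwrite("pics/in1.png",np.hstack([cv2.resize(a,(400,380),interpolation=cv2.INTER_CUBIC),cv2.resize(b,(400,380),interpolation=cv2.INTER_CUBIC)]))
f=manip.movel(np.r_[h,.0935],.04,max_force=8);s=manip.state();print(f,s["tool_pos"],s["force"],s["torque"],s["time_s"])
E
```

```text
True [0.5315 0.2099 0.116 ] [ 0.243  -0.9406  4.2365] [ 0.0633 -0.0812  0.0537] 16.6833
```

View pics/in1.png

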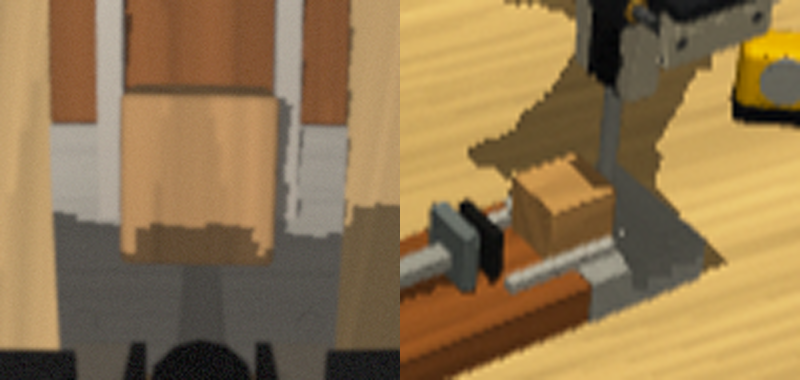

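```bash
python3 - <<'E'
from h import *
np.set_printoptions(precision=4,suppress=True)
h=np.array([.531,.2098]);q=np.load("clamp.npy")
for d in[(0,.002),(.0,.0035),(.002,.001),(-.002,.001),(.0015,.003),(-.0015,.003),(0,-.002),(.002,-.001),(-.002,-.001)]:
    g=W([h[0],h[1],q[2]],(*d,0))[:2]
    manip.movel(np.r_[g,.122],.06); manip.pause(.1)
    f=manip.movel(np.r_[g,.0935],.04,max_force=8);s=manip.state()
    print(d,f,s["tool_pos"],s["force"],s["torque"],s["grip_width"]*88,s["time_s"])
    if s["tool_pos"][2]<.105:break
E
```

```text
(0, 0.002) True [0.5315 0.2119 0.1163] [-0.1102 -0.8088  3.9896] [-0.0656  0.0517 -0.0119] 23.689288693887082 17.3833
(0.0, 0.0035) True [0.531  0.2134 0.1193] [-1.2919  0.1559  5.5636] [-0.0667  0.4516  0.0129] 23.71717753678229 18.0167
(0.002, 0.001) True [0.5326 0.2107 0.0938] [-1.9515  0.2398  5.1391] [0.0197 0.5711 0.0287] 23.270077262197848 19.05
```

```bash
python3 - <<'E'
from h import *
np.set_printoptions(precision=4,suppress=True)
q=np.load("clamp.npy");s=manip.state();x=s["tool_pos"]
manip.gripper_to(.6); manip.movel(np.r_[x[:2],.25],.2)
Q=np.array([q[0]+.001,q[1]+.0003,q[2]]);np.save("clamp2.npy",Q)
p=W(Q,(0,-.082,.25));manip.goto(p,best(p,Q[2]+np.pi/2));manip.gripper_to(1.0);manip.pause(.2)
w=manip.capture("wrist")
for t,z in(("handle",.14),("trigger_roll",.137),("pad_face",.051),("block",.03)):
    for d in manip.spot_point(t,"wrist")[:1]:
        X=onz(w,d["at"],z,True);print(t,d["confidence"],X,np.array([[np.cos(Q[2]),np.sin(Q[2])],[-np.sin(Q[2]),np.cos(Q[2])]])@(X[:2]-Q[:2]))
s=manip.capture("scene");b=s["color"][210:290,300:430]
cv2.imwrite("pics/in2.png",np.hstack([cv2.resize(w["color"],(420,315)),cv2.resize(b,(380,315),interpolation=cv2.INTER_CUBIC)]))
print(manip.state()["tool_pos"],manip.state()["joints"],manip.state()["force"],manip.state()["time_s"])
E
```

```text
handle 0.64 [ 0.56   -0.0175  0.14  ] [ 0.0012 -0.0982]
trigger_roll 0.61 [ 0.6796 -0.174   0.137 ] [ 0.1015 -0.2678]
pad_face 0.79 [0.5422 0.1173 0.051 ] [-0.0006  0.0377]
block 0.83 [0.5341 0.1769 0.03  ] [-0.0015  0.0978]
[ 0.5569 -0.0015  0.25  ] [ 0.3488  0.1567 -0.2326  0.     -1.1814  1.3405] [-0.4676 -0.6514  0.169 ] 23.6833
```

View pics/in2.png

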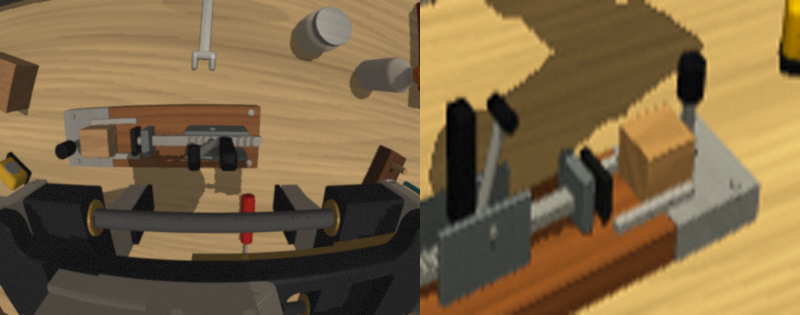

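```bash
python3 - <<'E'
from h import *
np.set_printoptions(precision=3,suppress=True)
Q=np.load("clamp2.npy")
p=W(Q,(0,-.082,.132));print(manip.movel(p,.12,max_force=8))
p=W(Q,(0,-.0915,.132));print(manip.movel(p,.1,max_force=8))
def st(t):
    s=manip.state();f=R.from_euler("z",-Q[2]).apply(s["force"]);print(t,round(s["time_s"],2),"w",round(s["grip_width"]*88,2),"gf",round(s["grip_force"],2),"f",f,"tq",np.array(s["torque"]))
st("pre")
for o in(54,50,44,38): manip.gripper_to(o/88,12);st(o)
manip.gripper_to(0,12);st("shut");manip.pause(.3);st("shut")
E
```

```text
False
False
pre 25.07 w 88.08 gf 0.0 f [ 0.1   -0.166 -0.628] tq [-0.055 -0.05   0.034]
54 25.84 w 54.31 gf 5.36 f [-2.853 10.628  8.033] tq [3.887 1.559 0.038]
50 26.19 w 49.9 gf 5.32 f [-2.632  9.298  9.466] tq [3.909 1.48  0.081]
44 26.58 w 44.14 gf 5.18 f [-2.084 10.866  8.309] tq [ 3.767  1.217 -0.011]
38 26.98 w 38.15 gf 5.07 f [-1.848 10.112  8.529] tq [ 3.682  0.992 -0.017]
shut 27.27 w 33.62 gf 12.0 f [-0.619  4.173  7.406] tq [ 1.454  0.203 -0.092]
shut 27.57 w 33.82 gf 12.0 f [-0.495  4.248  7.213] tq [ 1.567  0.213 -0.037]
```

```bash
cat > pump.py <<'E'
from h import *
np.set_printoptions(precision=3,suppress=True)
Q=np.load("clamp2.npy");Ri=R.from_euler("z",-Q[2])
def st(t):
    s=manip.state();f=Ri.apply(s["force"]);w=s["grip_width"]*88
    print(t,round(s["time_s"],2),"w",round(w,2),"gf",round(s["grip_force"],2),"f",f);return w,s["grip_force"],f
def pump():
    manip.gripper_to(78/88,8);manip.pause(.15);manip.gripper_to(46/88,8);st("46");manip.gripper_to(33/88,8);return st("home")
def pic(n):
    s=manip.capture("scene");cv2.imwrite(f"pics/{n}.png",cv2.resize(s["color"][210:290,300:430],(780,480),interpolation=cv2.INTER_CUBIC))
    for t in("pad_face","block"):
        for d in manip.spot_point(t,"scene")[:1]:
            z=.051 if t=="pad_face" else .03
            print(t,round(d["confidence"],2),(Ri.apply(onz(s,d["at"],z)-np.r_[Q[:2],0])))
E
python3 - <<'E'
from pump import *
pic("p0")
for i in(1,2):
    pump();pic(f"p{i}")
E
```

```text
pad_face 0.44 [-0.013  0.057  0.051]
block 0.87 [-0.001  0.102  0.03 ]
46 29.52 w 45.7 gf 5.21 f [-1.797 11.075  9.359]
home 30.04 w 34.11 gf 8.0 f [-0.08   4.777  7.312]
pad_face 0.58 [-0.008  0.058  0.051]
block 0.79 [0.    0.099 0.03 ]
46 31.99 w 46.13 gf 5.22 f [-2.396 10.394  8.951]
home 32.52 w 33.87 gf 8.0 f [-0.443  4.506  6.488]
pad_face 0.45 [-0.008  0.071  0.051]
block 0.8 [-0.008  0.102  0.03 ]
```

```bash
python3 - <<'E'
from pump import *
for i in(3,4):
    w,g,f=pump();pic(f"p{i}")
    if w>35.5 or f[1]>12:break
E
```

```text
46 34.47 w 46.25 gf 5.66 f [-2.902 12.024  9.334]
home 34.88 w 35.79 gf 7.99 f [-2.499 10.034  9.428]
pad_face 0.43 [0.003 0.07  0.051]
block 0.73 [-0.006  0.102  0.03 ]
```

```bash
python3 -c "
import cv2,numpy as np
cv2.imwrite('pics/m1.png',np.vstack([np.hstack([cv2.resize(cv2.imread(f'pics/p{i}.png'),(400,260)) for i in r]) for r in((1,2),(3,4))]))"
```

```text
[ WARN:0@0.032] global loadsave.cpp:275 findDecoder imread_('pics/p4.png'): can't open/read file: check file path/integrity
Traceback (most recent call last):
cv2.error: OpenCV(4.12.0) /io/opencv/modules/imgproc/src/resize.cpp:4208: error: (-215:Assertion failed) !ssize.empty() in function 'resize'
```

```bash
python3 -c "
import cv2,numpy as np
cv2.imwrite('pics/m1.png',np.vstack([np.hstack([cv2.resize(cv2.imread(f'pics/p{i}.png'),(400,260)) for i in r]) for r in((0,1),(2,3))]))"
```

```text
(no output)
```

View pics/m1.png

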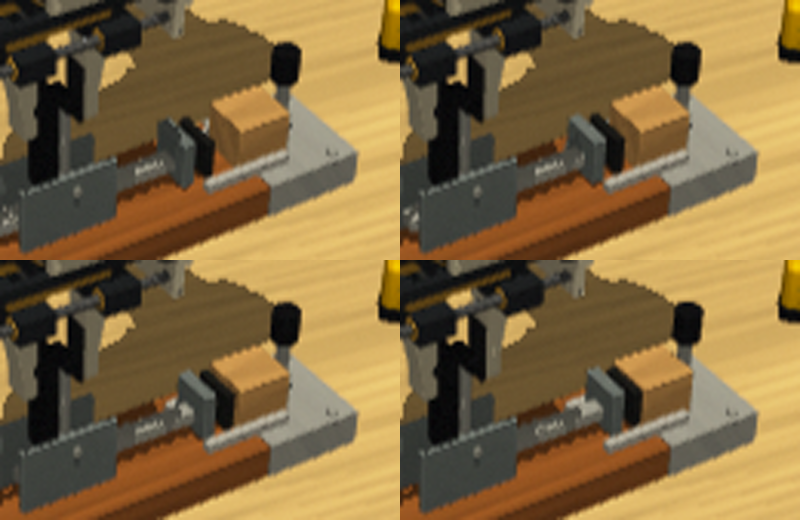

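```bash
cat >> pump.py <<'E'
def feff():
    w,g,f=st("  ");return g+f[1]/2,w,g,f
E
python3 - <<'E'
from pump import *
manip.gripper_to(80/88,7);p=W(Q,(0,-.0870,.132));manip.movel(p,.05);manip.pause(.1);st("open");pic("r0")
manip.gripper_to(50/88,7);st("50");manip.gripper_to(0,7);print(feff());manip.pause(.2);print(feff());pic("r1")
E
```

```text
open 36.28 w 80.13 gf 0.0 f [-0.078 -0.127 -0.134]
pad_face 0.62 [-0.007  0.077  0.051]
block 0.68 [0.002 0.091 0.03 ]
50 37.12 w 50.82 gf 6.98 f [-4.792 14.297  9.556]
   37.34 w 50.75 gf 6.98 f [-5.57  14.762 10.467]
(np.float64(14.361698564958889), 50.74535238104286, 6.980597823858261, array([-5.57 , 14.762, 10.467]))
   37.54 w 50.89 gf 6.98 f [-4.091 14.008  9.245]
(np.float64(13.984708096174026), 50.89094026984253, 6.980744451284409, array([-4.091, 14.008,  9.245]))
pad_face 0.51 [-0.011  0.076  0.051]
block 0.92 [0.013 0.088 0.03 ]
```

```bash
python3 - <<'E'
from pump import *
manip.movel(W(Q,(0,-.0863,.132)),.02)
for g in(8,9,9.5):
    manip.gripper_to(0,g);manip.pause(.15);F,w,gf,f=feff();print("F",round(F,1),"roll front",round(-86.3+w/2,2),"handle finger",round(-86.3-w/2,2))
    if F>18.8:break
pic("r2")
E
python3 -c "
import cv2,numpy as np
cv2.imwrite('pics/m2.png',np.vstack([np.hstack([cv2.resize(cv2.imread(f'pics/{i}.png')[150:480,200:720],(400,260)) for i in r]) for r in(('p2','r0'),('p3','r2'))]))"
```

```text
38.31 w 47.46 gf 7.98 f [-4.421 14.137  9.759]
F 15.1 roll front -62.57 handle finger -110.03
   38.67 w 47.09 gf 8.98 f [-4.252 14.42  10.108]
F 16.2 roll front -62.75 handle finger -109.85
   39.04 w 47.02 gf 9.48 f [-5.066 12.206  9.943]
F 15.6 roll front -62.79 handle finger -109.81
pad_face 0.49 [0.004 0.068 0.051]
block 0.72 [-0.009  0.104  0.03 ]
```

View pics/m2.png

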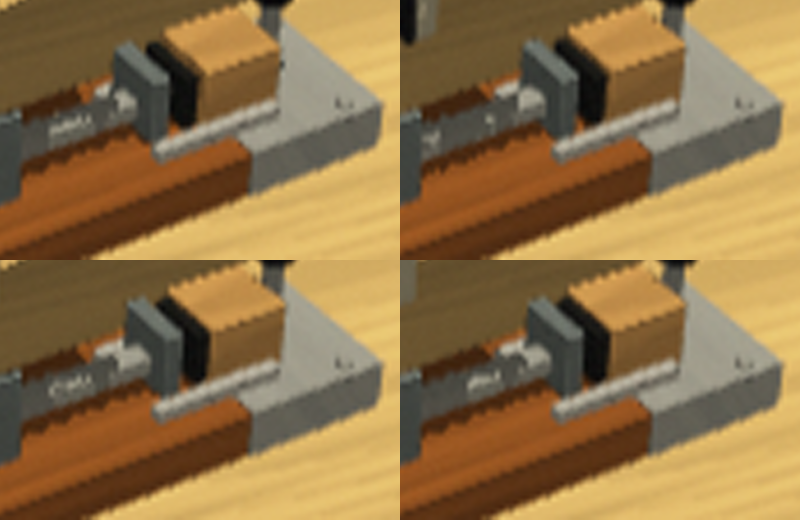

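```bash
python3 - <<'E'
from pump import *
for c,g in((-.0870,9.3),(-.0876,9.5)):
    manip.movel(W(Q,(0,c,.132)),.02);manip.gripper_to(0,g);manip.pause(.3);F,w,gf,f=feff();print("F",round(F,1),"roll front",round(c*1e3+w/2,2),"handle finger",round(c*1e3-w/2,2),"eff",F-f[2]*12/67)
pic("r3")
E
python3 -c "
import cv2,numpy as np
cv2.imwrite('pics/m3.png',np.vstack([np.hstack([cv2.resize(cv2.imread(f'pics/{i}.png')[180:400,280:600],(400,275),interpolation=2) for i in r]) for r in(('p2','r0'),('r2','r3'))]))"
```

```text
39.96 w 46.43 gf 9.27 f [-5.771 14.127 12.124]
F 16.3 roll front -63.78 handle finger -110.22 eff 14.16146507189627
   40.73 w 45.32 gf 9.48 f [-5.983 15.139 12.689]
F 17.1 roll front -64.94 handle finger -110.26 eff 14.780568293740412
pad_face 0.55 [-0.002  0.083  0.051]
block 0.69 [-0.038  0.297  0.03 ]
```

View pics/m3.png

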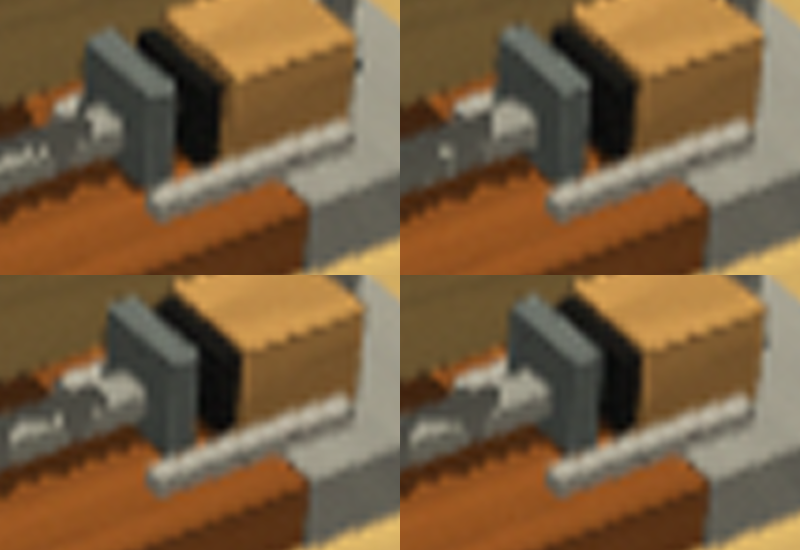

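```bash
cat > meas.py <<'E'
from pump import *
def shift(n,ref="r0",box=(378,205,455,330)):
    a=cv2.cvtColor(cv2.imread(f"pics/{ref}.png"),6);b=cv2.cvtColor(cv2.imread(f"pics/{n}.png"),6)
    x0,y0,x1,y1=box;t=a[y0:y1,x0:x1];r=cv2.matchTemplate(b[y0-40:y1+40,x0-40:x1+60],t,cv2.TM_CCOEFF_NORMED)
    _,v,_,l=cv2.minMaxLoc(r);return l[0]-40,l[1]-40,round(v,3)
def report(names,s):
    u=np.array(proj(s,W(Q,(0,.065,.05))));v=np.array(proj(s,W(Q,(0,.075,.05))));d=(v-u)*6/10;print("px per mm in 6x",d)
    for n in names:
        z=shift(n);print(n,z,"mm",np.dot(z[:2],d)/np.dot(d,d))
E
python3 - <<'E'
from meas import *
a=cv2.imread("pics/r0.png");cv2.imwrite("pics/box.png",a[205:330,378:455])
report(["p1","p2","r0","p3","r1","r2","r3"],manip.capture("scene"))
print({n:shift(n,box=(520,150,640,260)) for n in("p2","p3","r1","r2","r3")}) # block
E
```

```text
px per mm in 6x [ 1.934 -0.708]
p1 (-29, 12, 0.926) mm -15.225496083108247
p2 (-11, 3, 0.979) mm -5.516310697002377
r0 (0, 0, 1.0) mm 0.0
p3 (5, -1, 0.978) mm 2.446747717214238
r1 (5, -1, 0.979) mm 2.446747717214238
r2 (6, -2, 0.968) mm 3.0695629797881394
r3 (8, -2, 0.947) mm 3.9815292071083075
{'p2': (-4, 2, 0.982), 'p3': (0, 0, 0.997), 'r1': (0, 0, 0.998), 'r2': (1, 0, 0.994), 'r3': (1, 0, 0.99)}
```

```bash
cat >> meas.py <<'E'
def prof(n,s,x=.02,zs=np.linspace(.042,.060,10)):
    g=cv2.cvtColor(cv2.imread(f"pics/{n}.png"),6).astype(np.float32)
    ys=np.arange(.03,.11,.00025);out=0
    for z in zs:
        P=np.array([proj(s,W(Q,(x,y,z))) for y in ys],np.float32);P=(P-[300,210]+.5)*6-.5
        out=out+cv2.remap(g,P[:,0].astype(np.float32)[None],P[:,1].astype(np.float32)[None],cv2.INTER_LINEAR)[0]
    return ys*1e3,out/len(zs)
E
python3 - <<'E'
from meas import *
s=manip.capture("scene")
for n in("p0","p1","p2","r0","p3","r1","r2","r3"):
    y,v=prof(n,s);
    m=int(np.argmin(v));h=60  # dark pad; half-level crossings each side
    l=np.where(v[:m]>h)[0][-1];r=m+np.where(v[m:]>h)[0][0]
    print(n,"dark from",y[l],"to",y[r],"width",y[r]-y[l],"|",v[::12].astype(int))
E
```

```text
Traceback (most recent call last):
IndexError: index -1 is out of bounds for axis 0 with size 0
```

```bash
python3 - <<'E'
from meas import *
s=manip.capture("scene");V={}
for n in("p0","p1","p2","r0","p3","r1","r2","r3"):
    y,v=prof(n,s);V[n]=v;print(n,"|",v[::8].astype(int))
print(y[::8].astype(int))
for n,v in V.items():
    k=v[80:280] ; Y=y[80:280];m=int(np.argmin(k));h=60
    l=np.where(k[:m]>h)[0];r=np.where(k[m:]>h)[0]
    print(n,Y[m],k[m],"dark",Y[l[-1]] if len(l) else None,Y[m+r[0]] if len(r) else None)
E
```

```text
p0 | [37 23 16 15 13 14 15 13 25 54 86 99 91 87 85 84 83 83 81 79 78 81 89 94
 92 91 91 90 91 91 90 91 90 90 90 90 90 90 89 89]
p1 | [68 67 66 64 60 44 25 18 14 12 14 14 14 19 46 80 88 84 83 79 78 81 89 94
 92 90 91 90 90 91 91 91 91 90 90 90 89 89 89 90]
p2 | [56 56 56 57 65 69 65 64 68 65 39 20 18 15 14 15 14 14 17 46 76 82 89 94
 92 91 91 90 90 91 91 91 90 90 90 90 90 89 89 89]
r0 | [66 73 69 57 56 56 58 66 69 65 65 65 60 39 20 16 13 13 14 14 15 23 53 84
 94 95 91 91 91 91 91 90 90 91 91 90 90 89 90 89]
p3 | [66 70 73 69 59 54 57 56 62 69 67 65 64 63 47 23 15 14 13 14 16 14 26 56
 88 98 92 91 90 90 90 90 91 91 90 90 91 90 89 88]
r1 | [66 70 73 70 60 55 57 56 62 68 68 66 64 61 44 22 14 14 13 14 15 14 27 56
 88 98 91 91 90 90 90 90 90 90 90 90 90 89 89 89]
r2 | [65 70 72 68 63 60 56 55 60 68 68 65 65 69 54 24 14 13 12 14 15 14 24 53
 88 98 91 91 90 90 90 91 91 91 90 90 90 90 90 89]
r3 | [ 66  69  71  68  66  61  55  56  59  63  66  66  65  68  57  32  18  13
  13  14  15  13  21  49  87 100  91  90  90  90  90  91  91  90  90  91
  90  90  89  89]
[ 30  32  34  36  38  40  42  44  46  48  50  52  54  56  58  60  62  64
  66  68  70  72  74  76  78  80  82  84  86  88  90  92  94  96  98 100
 102 104 106 108]
p0 69.75000000000003 78.21641 dark 69.50000000000003 69.75000000000003
p1 53.00000000000002 14.040235 dark None 58.75000000000002
p2 65.00000000000003 13.306055 dark None 69.00000000000003
r0 62.25000000000003 13.5626955 dark 54.00000000000002 74.50000000000004
p3 65.50000000000003 12.986425 dark 56.75000000000002 76.25000000000004
r1 65.25000000000003 13.388281 dark 56.00000000000002 76.25000000000004
r2 65.75000000000003 12.592676 dark 57.50000000000002 76.50000000000004
r3 71.50000000000004 12.8515625 dark 57.50000000000002 76.75000000000004
```

```bash
cat >> meas.py <<'E'
def projf(c,X):
    q=rot(c["orientation"]).T@(np.array(X)-np.array(c["position"]));K=np.array(c["K"]);n=np.hypot(q[0],q[1]);a=np.arctan2(n,q[2])
    return K[0,0]*a*q[0]/n+K[0,2],K[1,1]*a*q[1]/n+K[1,2]
def wprof(c,img,xs,z=.067,ys=np.arange(.02,.13,.0005)):
    g=cv2.cvtColor(img,6).astype(np.float32);out=0
    for x in xs:
        P=np.array([projf(c,W(Q,(x,y,z))) for y in ys],np.float32);out=out+cv2.remap(g,P[:,0][None],P[:,1][None],cv2.INTER_LINEAR)[0]
    return ys*1e3,out/len(xs)
E
python3 - <<'E'
from meas import *
np.set_printoptions(precision=3,suppress=True,linewidth=200)
s=manip.state();c=manip.capture("wrist");cv2.imwrite("pics/w_r3.png",c["color"])
Rt=rot(s["eef_rot"]);off=Rt.T@(np.array(c["position"])-s["tool_pos"]);Rc=Rt.T@rot(c["orientation"])
q=np.load("clamp.npy");p=W(q,(0,.03,.30));y=np.array([np.cos(q[2]),np.sin(q[2]),0])
B=None
for k in(0,np.pi):
    Rb=rot(ori(q[2]+k));cb=dict(K=c["K"],position=p+Rb@off,orientation=Rb@Rc)
    u=projf(cb,W(Q,(0,.13,.03)));print("check hole in w_b (seen 325,282):",u)
    if abs(u[0]-325)<12 and abs(u[1]-282)<12:B=cb
print("r3: pin, handle px",projf(c,W(Q,(0,.13,.1))),projf(c,W(Q,(0,.05,.067))),projf(c,W(Q,(0.02,.08,.067))))
xs=np.linspace(.004,.016,5)
for xs in(np.linspace(.006,.016,6),np.linspace(-.016,-.006,6)):
    for n,cc,im in(("w_b",B,cv2.imread("pics/w_b.png")),("r3",c,c["color"])):
        if cc is None:continue
        Y,v=wprof(cc,im,xs);print(n);print(np.c_[Y,v][::4].astype(int).tolist())
i=c["color"];b=cv2.imread("pics/w_b.png")
u=projf(c,W(Q,(0,.08,.06)));u=[int(np.clip(u[0],80,560)),int(np.clip(u[1],60,420))];print(u)
cv2.imwrite("pics/wl.png",np.hstack([cv2.resize(b[150:300,240:400],(400,375),interpolation=2),cv2.resize(i[u[1]-60:u[1]+60,u[0]-64:u[0]+64],(400,375),interpolation=2)]))
E
```

```text
check hole in w_b (seen 325,282): (np.float64(326.7822155570337), np.float64(111.23172435950738))
check hole in w_b (seen 325,282): (np.float64(325.0710217618864), np.float64(281.034686419847))
r3: pin, handle px (np.float64(18.002849745017556), np.float64(271.69381165660235)) (np.float64(127.87961013026668), np.float64(259.0077620313706)) (np.float64(89.09496676069494), np.float64(230.8707058360568))
w_b
[[20, 86], [22, 87], [24, 73], [26, 41], [28, 28], [30, 29], [32, 32], [34, 24], [36, 23], [38, 39], [40, 49], [42, 50], [44, 51], [46, 51], [48, 52], [50, 52], [52, 51], [54, 51], [56, 52], [58, 52], [60, 51], [62, 53], [64, 62], [66, 64], [68, 61], [70, 59], [72, 60], [74, 66], [76, 71], [78, 71], [80, 72], [82, 70], [84, 72], [86, 71], [88, 72], [90, 71], [92, 70], [94, 70], [96, 70], [98, 71], [100, 69], [102, 70], [104, 69], [106, 70], [108, 70], [110, 69], [112, 69], [114, 72], [116, 93], [118, 115], [120, 122], [122, 120], [124, 124], [126, 126], [128, 126]]
r3
[[20, 87], [22, 85], [24, 91], [26, 103], [28, 117], [30, 119], [32, 113], [34, 110], [36, 110], [38, 110], [40, 107
[... 980 characters left out ...]
, [116, 129], [118, 130], [120, 130], [122, 128], [124, 123], [126, 126], [128, 126]]
r3
[[20, 59], [22, 74], [24, 100], [26, 114], [28, 114], [30, 114], [32, 113], [34, 105], [36, 99], [38, 98], [40, 90], [42, 83], [44, 74], [46, 66], [48, 57], [50, 57], [52, 58], [54, 72], [56, 102], [58, 110], [60, 110], [62, 110], [64, 111], [66, 83], [68, 28], [70, 26], [72, 36], [74, 37], [76, 39], [78, 61], [80, 102], [82, 141], [84, 152], [86, 153], [88, 152], [90, 151], [92, 151], [94, 151], [96, 148], [98, 149], [100, 149], [102, 149], [104, 147], [106, 136], [108, 125], [110, 125], [112, 127], [114, 128], [116, 131], [118, 137], [120, 136], [122, 131], [124, 127], [126, 125], [128, 130]]
[98, 255]
```

View pics/wl.png

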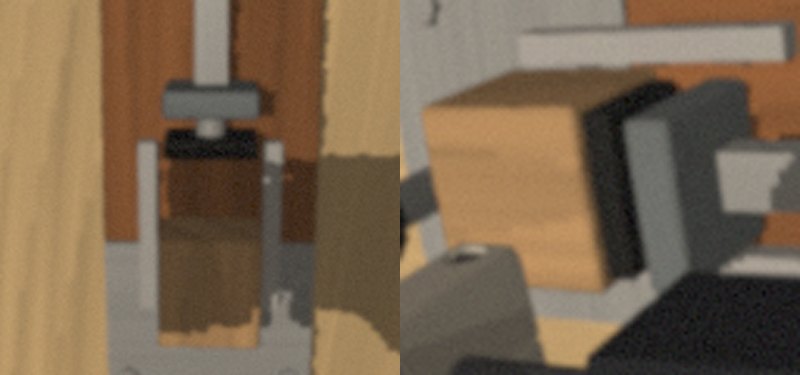

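The scene crop and the wrist crop both show the pad touching the block, and the gap between pad and jaw plate is only slightly reduced. I'll raise the squeeze in steps and measure each one.

```bash
cat >> meas.py <<'E'
def cross(y,v,lo,hi,lev):
    k=(y>=lo)&(y<=hi);yy=y[k];d=v[k]-lev;i=np.where(d[:-1]*d[1:]<=0)[0]
    return [round(float(yy[j]+(yy[j+1]-yy[j])*d[j]/(d[j]-d[j+1])),2) for j in i]
def measure(n):
    s=manip.capture("scene");cv2.imwrite(f"pics/{n}.png",cv2.resize(s["color"][210:290,300:430],(780,480),interpolation=cv2.INTER_CUBIC))
    y,v=prof(n,s);print(n,"scene edges@42",cross(y,v,45,85,42))
    c=manip.capture("wrist");cv2.imwrite(f"pics/w_{n}.png",c["color"])
    for xs in(np.linspace(.006,.016,6),np.linspace(-.016,-.006,6)):
        y,v=wprof(c,c["color"],xs);print("   wrist: jaw edge@68",cross(y,v,60,74,68),"pad@52",cross(y,v,70,90,52),"block@105",cross(y,v,72,90,105))
    print("   jaw shift",shift(n))
def squeeze(c,g):
    manip.movel(W(Q,(0,c,.132)),.02);manip.gripper_to(0,g);manip.pause(.25);F,w,gf,f=feff();rf=c*1e3+w/2
    print("F",round(F,1),"eff",round(F-f[2]*max(0,rf+75)/67,1),"roll front",round(rf,2),"handle finger",round(c*1e3-w/2,2))
E
python3 - <<'E'
from meas import *
s=manip.capture("scene")
for n in("p1","p2","r0","p3","r1","r2","r3"):
    y,v=prof(n,s);print(n,cross(y,v,35,85,42))
measure("r4")
squeeze(-.0884,10.5);measure("r5")
E
```

```text
p1 [40.24, 57.78]
p2 [49.85, 67.73]
r0 [55.78, 73.32]
p3 [58.39, 75.2]
r1 [58.19, 75.18]
r2 [58.79, 75.35]
r3 [59.28, 75.62]
r4 scene edges@42 [59.31, 75.6]
   wrist: jaw edge@68 [66.26] pad@52 [77.4] block@105 [80.05]
   wrist: jaw edge@68 [66.49] pad@52 [77.44] block@105 [80.09]
   jaw shift (8, -2, 0.948)
   41.94 w 44.26 gf 10.47 f [-6.389 18.108 14.024]
F 19.5 eff 17.7 roll front -66.27 handle finger -110.53
r5 scene edges@42 [60.0, 75.63]
   wrist: jaw edge@68 [66.87] pad@52 [77.58] block@105 [80.11]
   wrist: jaw edge@68 [67.06] pad@52 [77.52] block@105 [80.21]
   jaw shift (9, -2, 0.934)
```

```bash
python3 - <<'E'
from meas import *
np.set_printoptions(linewidth=220)
s=manip.capture("scene")
def pr(n,x,zs,ys):
    im=cv2.imread(f"pics/{n}.png").astype(np.float32);out=0
    for z in zs:
        P=np.array([proj(s,W(Q,(x,y,z))) for y in ys]);P=((P-[300,210]+.5)*6-.5).astype(np.float32)
        out=out+cv2.remap(im,P[:,0][None],P[:,1][None],cv2.INTER_LINEAR)[0]
    return out/len(zs)
ys=np.arange(.066,.142,.001)
for n in("p1","p2","r0","p3","r3","r5"):
    o=pr(n,.0225,np.linspace(.048,.062,8),ys)
    sat=o[:,2]-o[:,0]   # red minus blue: wood high, steel 0
    y=ys*1e3;print(n,"wood start/end",cross(y,sat,66,142,40), sat[::3].astype(int))
E
```

```text
p1 wood start/end [121.77] [65 65 74 78 76 76 75 75 75 75 75 74 75 74 74 74 74 74 65 22 17 20 20 20 20 19]
p2 wood start/end [66.36, 121.72] [33 66 74 78 76 76 75 75 75 75 74 74 74 74 74 73 73 74 64 21 17 20 20 20 20 19]
r0 wood start/end [71.95, 125.21] [ 1  3 40 77 79 76 76 76 75 75 75 74 74 74 72 73 73 73 73 67 29 18 20 20 20 19]
p3 wood start/end [73.88, 125.27] [ 1  0 14 58 82 75 75 76 75 75 74 74 74 73 73 74 74 73 73 68 29 17 20 20 21 19]
r3 wood start/end [74.23, 125.63] [ 0  1  9 55 84 76 76 75 74 75 76 75 73 73 73 73 73 73 74 76 33 17 20 20 21 19]
r5 wood start/end [74.26, 125.65] [ 1  1  9 54 84 76 76 76 75 75 76 75 74 73 73 74 74 73 73 76 34 17 20 20 20 19]
```

```bash
python3 - <<'E'
from meas import *
squeeze(-.0893,11.5);measure("r6")
squeeze(-.0902,12.5);measure("r7");print(manip.state()["time_s"])
E
```

```text
42.81 w 43.31 gf 11.47 f [-6.828 18.86  14.43 ]
F 20.9 eff 19.3 roll front -67.64 handle finger -110.96
r6 scene edges@42 [61.24, 75.86]
   wrist: jaw edge@68 [67.92] pad@52 [77.63] block@105 [80.23]
   wrist: jaw edge@68 [68.15] pad@52 [77.68] block@105 [80.29]
   jaw shift (11, -3, 0.914)
   43.62 w 41.57 gf 12.47 f [-6.17  20.553 15.604]
F 22.7 eff 21.4 roll front -69.41 handle finger -110.99
r7 scene edges@42 [61.93, 75.93]
   wrist: jaw edge@68 [68.86] pad@52 [77.72] block@105 [80.31]
   wrist: jaw edge@68 [69.04] pad@52 [77.93] block@105 [80.45]
   jaw shift (12, -3, 0.892)
43.725
```

```bash
python3 - <<'E'
from meas import *
squeeze(-.0910,13.7);measure("r8")
squeeze(-.0914,14.5);measure("r9");print(manip.state()["time_s"])
E
```

```text
44.44 w 40.47 gf 13.67 f [-7.02  20.51  17.705]
F 23.9 eff 22.8 roll front -70.76 handle finger -111.24
r8 scene edges@42 [62.53, 76.09]
   wrist: jaw edge@68 [69.9] pad@52 [70.46, 77.9] block@105 [80.44]
   wrist: jaw edge@68 [70.12] pad@52 [70.68, 78.08] block@105 [80.62]
   jaw shift (13, -4, 0.861)
   45.26 w 39.87 gf 14.46 f [-7.362 20.739 17.986]
F 24.8 eff 23.9 roll front -71.47 handle finger -111.33
r9 scene edges@42 [63.19, 76.07]
   wrist: jaw edge@68 [70.42] pad@52 [71.04, 77.93] block@105 [80.48]
   wrist: jaw edge@68 [70.55] pad@52 [71.16, 77.97] block@105 [80.62]
   jaw shift (14, -4, 0.842)
45.3583
```

```bash
python3 - <<'E'
from meas import *
manip.pause(1.0);feff();measure("r10");print(manip.hand_in())
E
```

```text
46.36 w 39.56 gf 14.47 f [-7.261 21.493 18.385]
r10 scene edges@42 [63.26, 76.08]
   wrist: jaw edge@68 [70.46] pad@52 [71.12, 78.05] block@105 [80.48]
   wrist: jaw edge@68 [70.62] pad@52 [71.2, 77.9] block@105 [80.62]
   jaw shift (14, -4, 0.839)
the job is handed in; nothing more can be done
None
```

The job is handed in at about 46 s: the pin is fully in the hole, the block is held against it, and the gripper still has the trigger squeezed. The camera images put the pad about 4.8 mm in (about half way), but the force figures in the brief would suggest about 8 mm; I trusted the images because the scene and wrist cameras agree.

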